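# Fit and tighten a worm-drive clamp on a sloping blower outlet

### The arm

A 6-joint arm with a two-finger parallel gripper is mounted at the origin on the work surface. World frame = base frame: x ahead of the robot, y to its left, z up, the work surface at z = 0. Lengths are in m, angles in rad, forces in N, time in s.
With the tool pointing down it reaches from about 0.35 to 0.85 m from the base axis. Payload 8.1 kg.
Tool frame: the origin (TCP) lies at the very end of the fingers, on their centre line; the grasp point (between the pads) lies robot.grip_point_offset behind it (robot.grip_point_offset is the distance from the TCP to the grasp point, in m); z points along the fingers, y is the line along which they close (so a half turn about z gives the same grasp; the last joint's range is limited). The gripper opens to 93 mm and grips with 3 to 60 N. Pads are 15 mm wide; open, the fingers measure 128 mm over their backs; the gripper's body (75 mm by 188 mm) begins 65 mm behind the grasp point.
Start: joints at [-1.194, 0.13, 1.488, -0, 1.523, -0.085], TCP at [0.267, -0.537, 0.219] pointing down, gripper open.
Joint ranges: [-2.96, 2.96], [-0.89, 2.26], [0.02, 2.5], [-1.34, 4.48], [0, 2.73], [-2.66, 2.66]. Speed limits (rad/s): [2.39, 2.39, 2.79, 3.14, 3.14, 3.14].

### API

Orientations are given as a rotation vector (axis times angle).
In Python, from plant import robot, eyes gives the robot as it stands. The module is installed in compiled form; this text tells all that it offers.
- The arm moves only by the tool apply_moves, never from a script. Its argument "steps" is one flat list of numbers, 7 for each row, row after row: the shift along the tool's x, y, z in units of 30 mm (1.0 is 30 mm), then the turn, a rotation vector about the tool's x, y, z in units of 6 degrees (1.0 is 6 degrees), then the opening in per cent of the stroke, from 0 (shut) to 100 (fully open). In form: [dx, dy, dz, ax, ay, az, fingers, dx, dy, dz, ax, ay, az, fingers, ...]. A call has 1 to 12 rows; each row shifts and turns the commanded pose from where the row before left it, along the tool's axes as they then stand; what a row does not reach is not made up. A row lasts 1/12 s, in which the tool goes at most 41.7 mm and 7.16 degrees, less where a joint would pass 70% of its speed; a pose out of reach is approached as far as the arm can. A call is refused whole if a number of a shift passes 1 or a number of a turn 1, either way. A call with a gripper value outside its range is refused whole. The fingers move at their own pace and stop on an object; "grip_force" is the grip in N (left out, the last holds). Time passes only in rows, so rows that do not move let the fingers close. It gives the time, the measured TCP pose, the force, the opening and the grip force at its end, in the units of the state.
- robot.read_state(): the state, without advancing time (a new reading comes with each control period).
- eyes.read_camera(name): name is "side" or "top"; returns the picture (384x512x3 uint8, red, green, blue); there is no depth.
- eyes.calibration(name): a dict with "K" (3x3 intrinsics, pixels), "R" (3x3) and "t" (3): a world point X has camera coordinates R X + t. Camera axes: x right, y down, z forward; pixel columns grow to the right and rows downward; lengths in m; the calibration is good to about 2 mm. A picture is of the moment at which its call begins. calibration takes no time and is no camera call.
- robot.close_job(): hands the job in; it is judged then, once.
Trained networks look in the newest picture that a camera, given by its name, has taken for a name from the list of things; names that differ only in an ending like _2 or _b are one class to them, and where a whole thing is asked for, a point or a joint stands for the part that bears it (a point fixed in the world has none). Each returns a list of dicts, best first, with "conf" (0 to 1); they miss things now and then, are a little off and sometimes report something else, mostly with a low value. They report only what shows in the picture. A call takes as long as a camera call. They do not tell look-alikes from the thing itself.
- eyes.search_frame(camera, thing): "rect" ([left, top, width, height] in pixels, round what is visible of it).
- eyes.place_of(camera, thing): "xy" ([column, row] in pixels: a listed point, or the origin of a listed thing).
The state is a dict: "t": time; "q": joint angles; "dq": joint speeds; "joint_torque": joint torques, N m; "tool_pos": TCP position; "orientation": TCP orientation; "force": force on the tool from outside, world axes, zero at the start; "wrist_torque": the same for the moment, N m; "opening": finger opening in m; "gripper_force": force on a finger pad.
Only numpy, scipy, OpenCV 4.12 (cv2) and the standard library are available. Lean on these libraries where they do the work, as an engineer would, in place of code of your own. Each camera call takes 0.05 s, during which the arm holds its last target. There are 200 camera calls.

### The job

Take the worm-drive band clamp from its wooden rack, slide it over the barb of the blower's sloping outlet stub until the band stands home against the flange with its screw housing above the little ledge and the key pointing up, then turn the key clockwise until the band is snug on the stub (firm resistance felt) but not overtightened. Let go of the clamp and leave the other things on the table where they are.

Things in the scene. Friction and masses are not known exactly. Their poses are not given: they have to be found in the camera images.
- clamp: steel worm-drive band clamp standing key up in the rack, about 0.16 kg. Origin: centre of the band. x = band axis, +y = towards the screw housing, +z = along the screw to its key. Band 16 mm wide (x), inner radius 29.5, outer 32 mm; its -y half is the strap, which moves to +y as the screw turns. Housing 18 x 14 x 26 mm at (0, 38, 0) mm; 8 mm screw shaft rises from it along z.
- strap: moving half of the band (-y side), inner radius 29.5 mm, 13 mm wide, origin at its arc's centre, which lies 6 mm to the -y side of the clamp's origin at key angle 0 and is drawn to +y by 5 mm per rad of the key. It meets the stub's pad after 11.3 to 16.7 mm, then squeezes with about 35 N more per mm. Where it gets snug differs each time and must be felt.
- key (a joint): screw angle, rad, grows clockwise seen from the key's end (tightening), starts at 0 to 0.5. Band meets stub at 2.25 to 3.4. Turning takes 0.17 N m free, each 10 N of squeeze adds 0.05; held still up to 0.35 less is felt. Let go, it turns back until 33 N is left, and stays. Snug: 15 to 140 N; stop at 0.25 to 0.35 N m held still, 0.35 to 0.6 turning.
- key_grip (a point): centre of the flat key, a dark steel plate 32 x 9 x 32 mm (x, y, z of this frame) at (0, 38, 62) mm of the clamp; grip it across its 9 mm thickness (y). Fingertips more than 40 mm above the band's centre clear everything. z = screw axis; at key angle 0 the axes are the clamp's, and they turn with the key.
- stub: barbed grey outlet stub, fixed, sloping 35 degrees above level. Origin: middle of the flange face at its root. x = its axis, out and up; z square to it, upward; y level. Barrel radius 24 mm to x = 36 mm, barb 27.5 at x = 38 to 42, cone to 21 at the mouth, x = 58. Pad on the -y side, x = 3 to 35, 24.3 to 29.7 from the axis. With the band home the clamp's origin is at x = 8 and axes agree.
- ledge (a point): middle of the top of the ledge that stands out 16 mm from the flange (disc, radius 37 mm) under the clamp's housing: at (8, 39, -16) mm of the stub, 16 x 22 mm, 3 mm below the housing of a centred clamp. It keeps the loose clamp from rolling over when let go, so the key can be taken anew.
- blower: white bench blower, black foot 170 x 120 mm, fixed; carries stub, flange and ledge. Origin: middle of its underside; x towards the stub. The stub's origin is at (30, 0, 115) mm. Nothing of it stands more than 40 mm above the stub's axis, measured square to that axis.
- rack: plywood rack, fixed, 90 x 120 mm, up to 56 mm high; origin at the middle of its underside. The clamp stands in its 19 mm slot, which runs along y, the band's centre 62 mm above the table; it lifts straight up out of it, free after 45 mm.
- wheel_a: toy wheel 64 mm across, 24 mm high, leave alone
- wheel_b: toy wheel 64 mm across, 24 mm high, leave alone
- gearmotor: yellow gearmotor 84 mm long, 19 mm high, leave alone
- battery_box: battery box 62 x 50 x 17 mm, leave alone
- console: handheld game console 70 x 150 x 16 mm, leave alone
- tape_roll: roll of tape 90 mm across, 22 mm high, leave alone
- stick_stack: craft sticks, 150 x 72 x 10 mm, leave alone
- glue_gun: hot glue gun, 160 x 120 x 34 mm, leave alone
Things that resemble listed ones, but are neither listed nor needed, are in the scene too. What is shaped like the clamp but blue or orange is not meant.

How it is judged:
By the outcome, as a careful person would: the job done as asked, in the order asked, and still so for the second after the job is handed in, with the robot touching nothing.
It also fails if it takes over 67 s, if anything falls off the work surface, if the arm or the gripper's body presses on something with over 40 N, if the wrist force passes 120 N, or if a joint passes its speed limit or range.

## Working session

There is one attempt and no reset: what is moved stays moved. The work goes in short steps, Python scripts to look and compute and a tool call to move; the robot and the scene stay as the last step left them, time stands still between calls to the robot, and variables do not carry over. Pictures are saved under pics/ and viewed, at most 13 in all, crops included, and the job is handed in when it is done.

Besides the shell and the picture viewer there is one more tool, called after ">>>" as name(argument=value, ...) on one line, values as JSON. apply_moves: Moves the arm, as the interface text tells. Its arguments: {"type":"object","properties":{"steps":{"type":"array"},"grip_force":{"type":"number"}},"required":["steps"]}

```bash
mkdir -p pics; cat > h.py <<'E'
import numpy as np, cv2
from scipy.spatial.transform import Rotation as Rot
from plant import robot, eyes
def snap(c,fn):
    im=eyes.read_camera(c); cv2.imwrite('pics/'+fn,im[:,:,::-1]); return im
def proj(c,X):
    k=eyes.calibration(c); p=np.atleast_2d(X)@np.array(k['R']).T+np.array(k['t']); p=p@np.array(k['K']).T; return p[:,:2]/p[:,2:]
def ray(c,uv):
    k=eyes.calibration(c); R=np.array(k['R']); o=-R.T@np.array(k['t']); d=R.T@np.linalg.inv(k['K'])@np.array([*uv,1.]); return o,d/np.linalg.norm(d)
def onz(c,uv,z):
    o,d=ray(c,uv); return o+d*(z-o[2])/d[2]
def tri(a,b):
    (o1,d1),(o2,d2)=ray('side',a),ray('top',b)
    s=np.linalg.lstsq(np.stack([d1,-d2],1),o2-o1,rcond=None)[0]; p,q=o1+s[0]*d1,o2+s[1]*d2
    return (p+q)/2,np.linalg.norm(p-q)
E
python3 - <<'E'
from h import *
np.set_printoptions(precision=3,suppress=True)
a=snap('side','s0.png');b=snap('top','t0.png')
for c in('side','top'):
    o,d=ray(c,(256,192));print(c,o,d)
    for n in('clamp','key_grip','stub','ledge','blower','rack'):
        print(n,[(np.round(r['xy'],1).tolist(),round(r['conf'],2)) for r in eyes.place_of(c,n)],[(np.round(r['rect']).tolist(),round(r['conf'],2)) for r in eyes.search_frame(c,n)])
print(robot.read_state(),robot.grip_point_offset)
E
```

```text
side [0.496 0.987 0.801] [ 0.028 -0.824 -0.566]
clamp [([320.6, 199.9], 0.87), ([212.1, 256.9], 0.85), ([334.1, 286.1], 0.8), ([276.3, 263.6], 0.58), ([212.7, 342.6], 0.55)] [([320.0, 273.0, 48.0, 30.0], 0.89), ([198.0, 308.0, 39.0, 57.0], 0.88), ([306.0, 186.0, 31.0, 25.0], 0.76), ([270.0, 250.0, 16.0, 29.0], 0.63), ([199.0, 243.0, 49.0, 21.0], 0.59), ([272.0, 249.0, 11.0, 24.0], 0.59), ([275.0, 152.0, 40.0, 11.0], 0.32)]
key_grip [([361.8, 293.4], 0.74), ([240.2, 248.3], 0.62), ([276.5, 258.0], 0.61), ([319.6, 189.4], 0.58), ([250.2, 226.4], 0.52), ([229.0, 320.7], 0.5)] [([343.0, 279.0, 27.0, 26.0], 0.77), ([211.0, 311.0, 26.0, 17.0], 0.72), ([271.0, 251.0, 12.0, 24.0], 0.53), ([225.0, 244.0, 21.0, 15.0], 0.5), ([315.0, 183.0, 10.0, 12.0], 0.5)]
stub [([234.3, 149.8], 0.82)] [([219.0, 135.0, 22.0, 22.0], 0.62)]
ledge [([231.8, 156.2], 0.69)] [([222.0, 135.0, 18.0, 20.0], 0.81)]
blower [([246.7, 177.1], 0.73), ([155.4, 289.2], 0.72)] [([218.0, 136.0, 64.0, 59.0], 0.74)]
rack [([271.1, 282.3], 0.85)] [([257.0, 258.0, 39.0, 44.0], 0.68)]
top [0.399 0.001 1.185] [ 0.156 -0.013 -0.988]
[... 695 characters left out ...]
[([328.0, 164.0, 20.0, 23.0], 0.68)]
ledge [([319.4, 179.0], 0.87)] [([327.0, 163.0, 19.0, 24.0], 0.56)]
blower [([328.2, 200.0], 0.64)] [([306.0, 162.0, 39.0, 74.0], 0.64)]
rack [([186.6, 223.9], 0.72)] [([163.0, 210.0, 41.0, 32.0], 0.63)]
{'t': 1.3, 'q': array([-1.194,  0.13 ,  1.488,  0.   ,  1.523, -0.085]), 'dq': array([ 0.   ,  0.002, -0.001, -0.   , -0.   ,  0.   ]), 'joint_torque': array([ -0.001, -55.977, -49.204,   0.077,   0.023,   0.   ]), 'tool_pos': array([ 0.267, -0.537,  0.219]), 'orientation': array([-3.058, -0.719, -0.   ]), 'force': array([ 0.914, -0.51 , -0.014]), 'wrist_torque': array([-0.02 , -0.04 ,  0.069]), 'gripper_force': 0.0, 'opening': 0.09312968045923632} 0.0188
```

View pics/s0.png

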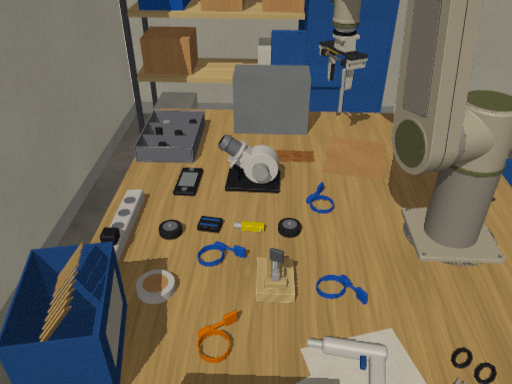

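View pics/t0.png

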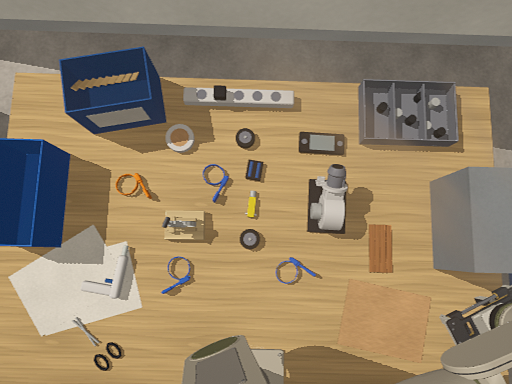

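The steel clamp stands in the rack: about (184,225) in top and (276,265) in side. The blower is at (328,205) in top, with its stub pointing away from the robot at (337,172). I'll enlarge both areas.

```bash
python3 - <<'E'
import cv2,numpy as np
s=cv2.imread('pics/s0.png');t=cv2.imread('pics/t0.png')
def c(im,x,y,w=66,h=49): return cv2.resize(im[y:y+h,x:x+w],(396,294),interpolation=cv2.INTER_CUBIC)
cv2.imwrite('pics/m0.png',np.vstack([np.hstack([c(s,245,243,),c(t,155,200)]),np.hstack([c(s,212,130),c(t,300,158)])]))
E
```

```text
(no output)
```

View pics/m0.png

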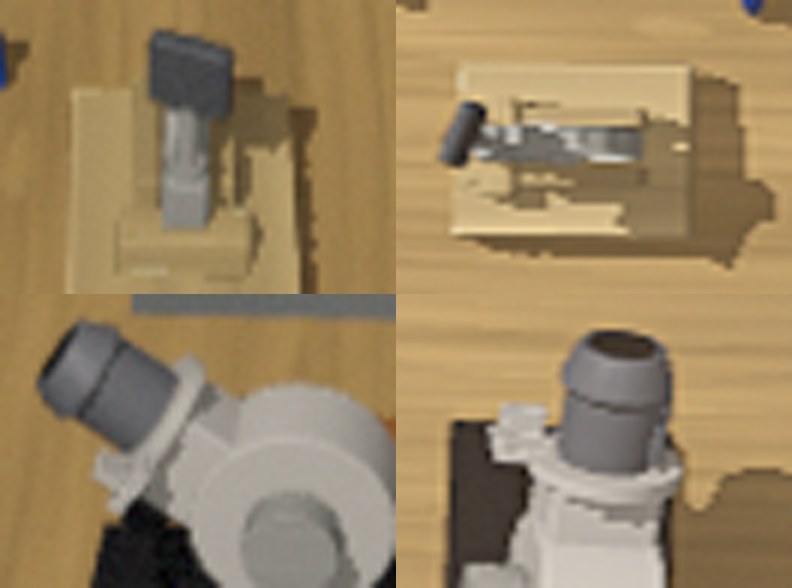

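```bash
cat > fit.py <<'E'
from h import *
from scipy.optimize import minimize
U=6
def box_hull(c,P,b):   # P world pts -> upsampled mask in crop b=(x,y,w,h)
    m=np.zeros((b[3]*U,b[2]*U),np.uint8)
    for p in P:
        q=(proj(c,p)-b[:2]+.5)*U-.5
        cv2.fillConvexPoly(m,cv2.convexHull(np.round(q*16).astype(np.int32)),1,shift=4)
    return m
def crop(im,b,k=1): return cv2.resize(im[b[1]:b[1]+b[3],b[0]:b[0]+b[2]],None,fx=U,fy=U,interpolation=cv2.INTER_CUBIC)
def stub_R(yaw): return Rot.from_euler('z',yaw).as_matrix()@Rot.from_euler('y',-np.radians(35)).as_matrix()
def stub_T(v):
    R=Rot.from_euler('z',v[2]).as_matrix(); return stub_R(v[2]),np.array([v[0],v[1],0])+R@[.03,0,.115]
th=np.linspace(0,2*np.pi,48,endpoint=False)
def ring(x,r): return np.stack([0*th+x,r*np.cos(th),r*np.sin(th)],1)/1000
def stub_parts(v,x0=12):
    R,o=stub_T(v); f=lambda *a:np.vstack([ring(*p) for p in a])@R.T+o
    return [f((x0,24),(36,24)),f((36,24),(38,27.5),(42,27.5)),f((42,27.5),(58,21))]
def box(d,c=(0,0,0)): return np.array([[i,j,k] for i in(-.5,.5) for j in(-.5,.5) for k in(-.5,.5)])*d+c
def show(im,c,P,b):
    o=crop(im,b)[:,:,::-1].copy()
    for p in P:
        q=(proj(c,p)-b[:2]+.5)*U-.5; cv2.polylines(o,[cv2.convexHull(np.round(q).astype(np.int32))],True,(0,255,0),1)
    return o
E
cat > a.py <<'E'
from fit import *
np.set_printoptions(precision=4,suppress=True)
ims={'side':cv2.imread('pics/s0.png')[:,:,::-1].copy(),'top':cv2.imread('pics/t0.png')[:,:,::-1].copy()}
m,e=tri((222.3,140.7),(337.7,167.3));print('mouth',m,e)
kc,e=tri((277,255.5),(166.2,222.2));print('key',kc,e)
print('top img right dir',onz('top',(204,225),.05)-onz('top',(164,225),.05))
def masks(f,B): 
    r={}
    for c,b in B.items():
        h=cv2.cvtColor(crop(ims[c],b),cv2.COLOR_RGB2HSV).astype(int); r[c]=f(h).astype(np.uint8)
    return r
def fit(parts,M,B,v0,st):
    cost=lambda v:sum((box_hull(c,parts(v),B[c])!=M[c]).sum() for c in B)
    s=np.vstack([v0]+[np.array(v0)+np.eye(len(v0))[i]*st[i] for i in range(len(v0))])
    r=minimize(cost,v0,method='Nelder-Mead',options=dict(initial_simplex=s,maxiter=250,xatol=1e-4,fatol=1)); return r
# stub
B={'side':(214,130,34,28),'top':(324,158,28,24)}
M=masks(lambda h:(h[...,2]<150)&((h[...,1]<60)|(h[...,2]<70)),B)
r0=np.array([m[0]-.0775,m[1],0.])
parts=lambda v:stub_parts(v)
r=fit(parts,M,B,r0,[.006,.006,.1]);print('blower',r.x,r.fun,{c:int(M[c].sum()) for c in M})
for c in B:
    r1=fit(parts,{c:M[c]},{c:B[c]},r.x,[.004,.004,.05]);print(c,r1.x,r1.fun)
# key
BK={'side':(266,245,22,18),'top':(158,214,16,16)}
MK=masks(lambda h:(h[...,2]<100)&(h[...,1]<70),BK)
kp=lambda v:[box((.032,.009,.032))@Rot.from_euler('z',v[3]).as_matrix().T+v[:3]]
rk=fit(kp,MK,BK,np.array([*kc,-.4]),[.006,.006,.006,.2]);print('key',rk.x,rk.fun,{c:int(MK[c].sum()) for c in MK})
def pane(c,P,b,M):
    o=show(ims[c],c,P,b); g=cv2.cvtColor(M*255,cv2.COLOR_GRAY2BGR); return cv2.resize(np.hstack([o,g]),(396,280))
cv2.imwrite('pics/f0.png',np.vstack([np.hstack([pane(c,parts(r.x),B[c],M[c]) for c in B]),np.hstack([pane(c,kp(rk.x),BK[c],MK[c]) for c in B])]))
E
python3 a.py
```

```text
mouth [ 0.6425 -0.246   0.1414] 0.000769959711207027
key [0.4743 0.2405 0.1204] 0.0008903178614545734
top img right dir [ 0.0029 -0.1208  0.    ]
blower [ 0.5645 -0.2471  0.0836] 6717.0 {'side': 14493, 'top': 10428}
side [ 0.5672 -0.2582  0.4399] 4621.0
top [ 0.5648 -0.249   0.1027] 914.0
key [ 0.4763  0.2376  0.1177 -0.7416] 2233.0 {'side': 5958, 'top': 1320}
```

View pics/f0.png

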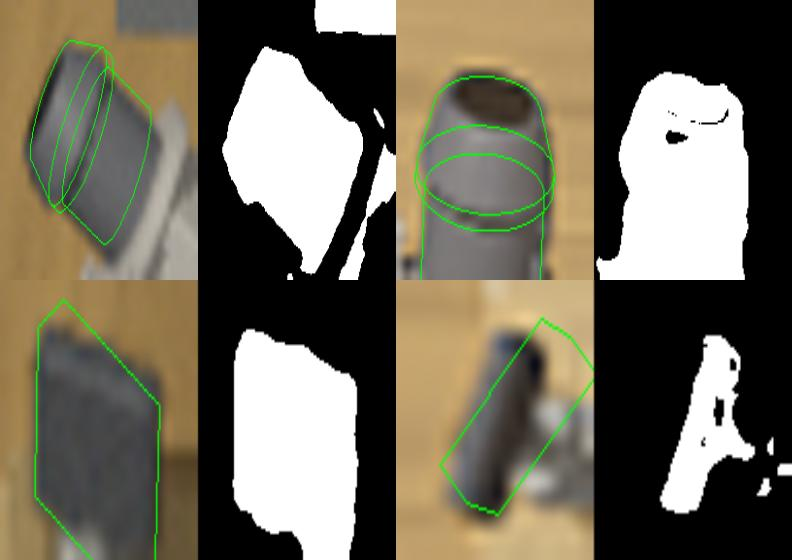

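```bash
python3 - <<'E'
s=open('a.py').read()
s=s.replace("r[c]=f(h).astype(np.uint8)","""m=cv2.morphologyEx(f(h).astype(np.uint8),cv2.MORPH_OPEN,np.ones((9,9)))
        n,L,S,_=cv2.connectedComponentsWithStats(m); m=(L==1+S[1:,4].argmax()).astype(np.uint8)
        r[c]=cv2.morphologyEx(m,cv2.MORPH_CLOSE,np.ones((15,15)))""")
s=s.replace("(214,130,34,28)","(214,130,31,28)").replace("stub_parts(v)","stub_parts(v,0)").replace("(266,245,22,18)","(266,245,22,15)")
s=s.replace("(h[...,2]<100)&(h[...,1]<70)","(h[...,2]<112)&((h[...,1]<80)|(h[...,2]<60))")
s=s.replace("-.4]),[.006,.006,.006,.2]","-.3]),[.006,.006,.006,-.1]").replace("*kc,","kc[0],kc[1],.123,")
open('a.py','w').write(s)
E
python3 a.py
```

```text
mouth [ 0.6425 -0.246   0.1414] 0.000769959711207027
key [0.4743 0.2405 0.1204] 0.0008903178614545734
top img right dir [ 0.0029 -0.1208  0.    ]
blower [ 0.5661 -0.2406 -0.0441] 2022.0 {'side': 11601, 'top': 10598}
side [ 0.5668 -0.2371 -0.0645] 795.0
top [ 0.5647 -0.2439  0.0099] 712.0
key [ 0.4752  0.2389  0.1175 -0.393 ] 1448.0 {'side': 5259, 'top': 1549}
```

View pics/f0.png

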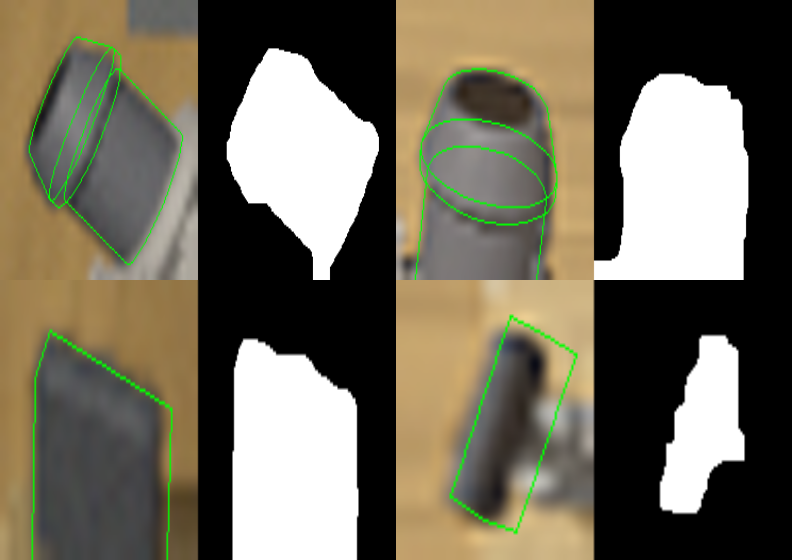

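```bash
cat > b.py <<'E'
exec(open('a.py').read().split('# stub')[0])
t=cv2.cvtColor(ims['top'],cv2.COLOR_RGB2GRAY).astype(float)
pts=[]
for r in range(188,231,2):
    g=np.diff(cv2.GaussianBlur(t,(0,0),.7)[r,302:316]); w=np.clip(-g,0,None); w[w<w.max()*.3]=0; pts.append((302.5+(w*np.arange(len(w))).sum()/w.sum(),r))
W=np.array([onz('top',p,.01)[:2] for p in pts]); 
p=np.polyfit(W[:,0],W[:,1],1); res=W[:,1]-np.polyval(p,W[:,0]); k=abs(res)<.002; p=np.polyfit(W[k,0],W[k,1],1)
print('foot left edge yaw',np.arctan(p[0]),'res',res.round(4),'y at x=.565',np.polyval(p,.565)); yaw=np.arctan(p[0])
B={'side':(214,130,26,24),'top':(324,158,28,17)}
for name,thr in(('sat60',lambda h:(h[...,1]<60)|(h[...,2]<90)),('sat80',lambda h:(h[...,1]<85)|(h[...,2]<90)),('sat45',lambda h:(h[...,1]<45)|(h[...,2]<90))):
    M=masks(thr,B); 
    for Y in (yaw,):
      P=lambda v:stub_parts([v[0],v[1],Y],0)
      for BB in(B,{'side':B['side']},{'top':B['top']}):
        r=fit(P,M,BB,np.array([.5655,-.242]),[.005,.005]);print(name,list(BB),r.x,r.fun)
E
python3 b.py
```

```text
mouth [ 0.6425 -0.246   0.1414] 0.000769959711207027
key [0.4743 0.2405 0.1204] 0.0008903178614545734
top img right dir [ 0.0029 -0.1208  0.    ]
foot left edge yaw -0.035192800854179224 res [-0.0004  0.     -0.0002 -0.0004  0.0005  0.0002 -0.0001 -0.0001  0.0001
  0.      0.0001  0.0007  0.0004  0.0002  0.     -0.0002 -0.0005  0.0002
  0.0001 -0.0002 -0.0004 -0.    ] y at x=.565 -0.18010811757318626
sat60 ['side', 'top'] [ 0.5654 -0.2393] 1403.0Traceback (most recent call last):
  File "b.py", line 15, in <module>
    r=fit(P,M,BB,np.array([.5655,-.242]),[.005,.005]);print(name,list(BB),r.x,r.fun)
  File "<string>", line 17, in fit
    res = _minimize_neldermead(fun, x0, args, callback, bounds=bounds,
                               **options)
    fsim[k] = func(sim[k])
              ~~~~^^^^^^^^
    fx = function(np.copy(x), *(wrapper_args + args))
  File "<string>", line 15, in <lambda>
  File "<string>", line 15, in <genexpr>
  File "fit.py", line 7, in box_hull
    q=(proj(c,p)-b[:2]+.5)*U-.5
       ~~~~^^^^^
  File "h.py", line 7, in proj
    k=eyes.calibration(c); p=np.atleast_2d(X)@np.array(k['R']).T+np.array(k['t']); p=p@np.array(k['K']).T; return p[:,:2]/p[:,2:]
ValueError: time passes only in moves, steps and waits
```

```bash
sed -i "s/^def snap/import functools\n@functools.lru_cache\ndef cal(c): return eyes.calibration(c)\ndef snap/; s/k=eyes.calibration(c)/k=cal(c)/" h.py; python3 b.py | grep sat
```

```text
sat60 ['side', 'top'] [ 0.5654 -0.2393] 1403.0
sat60 ['side'] [ 0.5668 -0.2371] 686.0
sat60 ['top'] [ 0.565 -0.241] 327.0
sat80 ['side', 'top'] [ 0.5664 -0.2397] 1072.0
sat80 ['side'] [ 0.5669 -0.2381] 562.0
sat80 ['top'] [ 0.5654 -0.2402] 221.0
sat45 ['side', 'top'] [ 0.5658 -0.2388] 1572.0
sat45 ['side'] [ 0.5667 -0.2367] 757.0
sat45 ['top'] [ 0.5645 -0.2411] 432.0
```

```bash
cat > plan.py <<'E'
from h import *
def cur(): 
    s=robot.read_state(); return np.array(s['tool_pos']),Rot.from_rotvec(s['orientation']).as_matrix()
def plan(p,R,n,pose=None,f=100,dec=2,uniform=False):
    """n rows from present (or given) pose to p,R; prints rows (rounded) ; returns resulting pose"""
    p0,R0=pose if pose else cur()
    w=Rot.from_matrix(R@R0.T).as_rotvec() if not hasattr(plan,'w') or plan.w is None else plan.w
    rows=[];pc,Rc=p0.copy(),R0.copy()
    for i in range(1,n+1):
        pt=p0+(p-p0)*i/n; Rt=Rot.from_rotvec(w*i/n).as_matrix()@R0
        d=np.round(Rc.T@(pt-pc)/.03,dec); a=np.round(Rot.from_matrix(Rc.T@Rt).as_rotvec()/np.radians(6),dec)
        rows.append([*d,*a,f]); pc=pc+Rc@d*.03; Rc=Rc@Rot.from_rotvec(a*np.radians(6)).as_matrix()
    assert np.abs(np.array(rows)[:,:6]).max()<=1,np.abs(np.array(rows)[:,:6]).max(0)
    for i in range(0,n,12): print('['+', '.join(', '.join('%g'%(x+0) for x in r) for r in rows[i:i+12])+']')
    print('end',pc.round(4),Rot.from_matrix(Rc).as_rotvec().round(3)); return pc,Rc
def down(yaw): return Rot.from_euler('z',yaw).as_matrix()@np.diag([1,-1,-1.])
E
python3 - <<'E'
exec(open('a.py').read().split('# stub')[0])
t=cv2.GaussianBlur(cv2.cvtColor(ims['top'],cv2.COLOR_RGB2GRAY).astype(float),(0,0),.7)
for lo,hi,z in((206,216,.04),(234,244,.04)):
    W=[]
    for c in range(168,203,2):
        g=np.abs(np.diff(t[lo:hi,c])); g[g<g.max()*.4]=0; W.append(onz('top',(c,lo+.5+(g*np.arange(len(g))).sum()/g.sum()),z)[:2])
    W=np.array(W); p=np.polyfit(W[:,1],W[:,0],1); r=W[:,0]-np.polyval(p,W[:,1]);k=abs(r)<.0015;p=np.polyfit(W[k,1],W[k,0],1)
    print('rack edge yaw',-np.arctan(p[0]),'x at y=.2',np.polyval(p,.2),k.sum(),len(k))
from plan import *
p0,R0=cur(); print(np.degrees(np.arctan2(R0[1,0],R0[0,0])))
yaw=-.393+np.pi; plan.w=np.array([0,0,yaw-np.arctan2(R0[1,0],R0[0,0])])
plan(np.array([.4755,.2395,.25]),None,36)
E
```

```text
mouth [ 0.6425 -0.246   0.1414] 0.000769959711207027
key [0.4743 0.2405 0.1204] 0.0008903178614545734
top img right dir [ 0.0029 -0.1208  0.    ]
rack edge yaw -0.005212689166681447 x at y=.2 0.5177056928118358 17 18
rack edge yaw -0.10627686715861391 x at y=.2 0.4260563099217525 7 18
26.459153946560967
[0.49, -0.56, -0.03, 0, 0, -0.61, 100, 0.53, -0.52, -0.03, 0, 0, -0.6, 100, 0.56, -0.49, -0.03, 0, 0, -0.61, 100, 0.59, -0.46, -0.03, 0, 0, -0.61, 100, 0.62, -0.41, -0.02, 0, 0, -0.6, 100, 0.64, -0.38, -0.03, 0, 0, -0.61, 100, 0.67, -0.34, -0.03, 0, 0, -0.61, 100, 0.68, -0.29, -0.03, 0, 0, -0.6, 100, 0.7, -0.24, -0.03, 0, 0, -0.61, 100, 0.72, -0.21, -0.03, 0, 0, -0.61, 100, 0.73, -0.15, -0.03, 0, 0, -0.6, 100, 0.73, -0.11, -0.03, 0, 0, -0.61, 100]
[0.74, -0.07, -0.03, 0, 0, -0.61, 100, 0.75, -0.01, -0.03, 0, 0, -0.6, 100, 0.74, 0.03, -0.02, 0, 0, -0.61, 100, 0.74, 0.08, -0.03, 0, 0, -0.61, 100, 0.74, 0.12, -0.03, 0, 0, -0.6, 100, 0.72, 0.18, -0.03, 0, 0, -0.61, 100, 0.71, 0.21, -0.03, 0, 0, -0.61, 100, 0.7, 0.27, -0.03, 0, 0, -0.6, 100, 0.68, 0.3, -0.03, 0, 0, -0.61, 100, 0.66, 0.35, -0.03, 0, 0, -0.6, 100, 0.63, 0.39, -0.03, 0, 0, -0.61, 100, 0.61, 0.43, -0.03, 0, 0, -0.61, 100]
[0.58, 0.46, -0.02, 0, 0, -0.6, 100, 0.55, 0.51, -0.03, 0, 0, -0.61, 100, 0.52, 0.53, -0.03, 0, 0, -0.61, 100, 0.48, 0.57, -0.03, 0, 0, -0.6, 100, 0.44, 0.6, -0.03, 0, 0, -0.61, 100, 0.41, 0.62, -0.03, 0, 0, -0.61, 100, 0.36, 0.65, -0.03, 0, 0, -0.6, 100, 0.33, 0.67, -0.03, 0, 0, -0.61, 100, 0.28, 0.69, -0.03, 0, 0, -0.61, 100, 0.23, 0.71, -0.03, 0, 0, -0.6, 100, 0.19, 0.72, -0.02, 0, 0, -0.61, 100, 0.15, 0.73, -0.03, 0, 0, -0.61, 100]
end [0.4754 0.2396 0.2499] [-0.613 -3.081 -0.   ]
```

>>> apply_moves(steps=[0.49,-0.56,-0.03,0,0,-0.61,100,0.53,-0.52,-0.03,0,0,-0.6,100,0.56,-0.49,-0.03,0,0,-0.61,100,0.59,-0.46,-0.03,0,0,-0.61,100,0.62,-0.41,-0.02,0,0,-0.6,100,0.64,-0.38,-0.03,0,0,-0.61,100,0.67,-0.34,-0.03,0,0,-0.61,100,0.68,-0.29,-0.03,0,0,-0.6,100,0.7,-0.24,-0.03,0,0,-0.61,100,0.72,-0.21,-0.03,0,0,-0.61,100,0.73,-0.15,-0.03,0,0,-0.6,100,0.73,-0.11,-0.03,0,0,-0.61,100])

```text
t: 2.3
tool_pos: [0.337, -0.2774, 0.2293]
orientation: [2.568, 1.809, 0.0]
force: [0.2, 0.6, -0.9]
opening: 0.0933
gripper_force: 0.0
```

>>> apply_moves(steps=[0.74,-0.07,-0.03,0,0,-0.61,100,0.75,-0.01,-0.03,0,0,-0.6,100,0.74,0.03,-0.02,0,0,-0.61,100,0.74,0.08,-0.03,0,0,-0.61,100,0.74,0.12,-0.03,0,0,-0.6,100,0.72,0.18,-0.03,0,0,-0.61,100,0.71,0.21,-0.03,0,0,-0.61,100,0.7,0.27,-0.03,0,0,-0.6,100,0.68,0.3,-0.03,0,0,-0.61,100,0.66,0.35,-0.03,0,0,-0.6,100,0.63,0.39,-0.03,0,0,-0.61,100,0.61,0.43,-0.03,0,0,-0.61,100])

```text
t: 3.3
tool_pos: [0.4064, -0.0183, 0.2399]
orientation: [1.711, 2.634, 0.0]
force: [0.5, -0.2, 0.4]
opening: 0.0929
gripper_force: 0.0
```

>>> apply_moves(steps=[0.58,0.46,-0.02,0,0,-0.6,100,0.55,0.51,-0.03,0,0,-0.61,100,0.52,0.53,-0.03,0,0,-0.61,100,0.48,0.57,-0.03,0,0,-0.6,100,0.44,0.6,-0.03,0,0,-0.61,100,0.41,0.62,-0.03,0,0,-0.61,100,0.36,0.65,-0.03,0,0,-0.6,100,0.33,0.67,-0.03,0,0,-0.61,100,0.28,0.69,-0.03,0,0,-0.61,100,0.23,0.71,-0.03,0,0,-0.6,100,0.19,0.72,-0.02,0,0,-0.61,100,0.15,0.73,-0.03,0,0,-0.61,100])

```text
t: 4.3
tool_pos: [0.4756, 0.2408, 0.2499]
orientation: [0.608, 3.082, 0.0]
force: [0.1, 0.5, -0.1]
opening: 0.0932
gripper_force: 0.0
```

>>> apply_moves(steps=[0,-0.02,0.8,0,0,0,100,0,-0.02,0.8,0,0,0,100,0,0,0.8,0,0,0,100,0,0,0.8,0,0,0,100,0,0,0.8,0,0,0,60,0,0,0.8,0,0,0,40,0,0,0.03,0,0,0,20,0,0,0,0,0,0,0,0,0,0,0,0,0,0,0,0,0,0,0,0,0,0,0,0,0,0,0,0,0,0,0,0,0,0,0], grip_force=40)

```text
t: 5.3
tool_pos: [0.4759, 0.2389, 0.1066]
orientation: [0.612, 3.079, 0.002]
force: [-0.3, 0.7, 0.2]
opening: 0.0442
gripper_force: 0.0
```

```bash
python3 - <<'E'
from fit import *
a=snap('side','s1.png');b=snap('top','t1.png')
c=lambda im,x,y:cv2.resize(im[y:y+66,x:x+66],(396,396),interpolation=cv2.INTER_CUBIC)[:,:,::-1]
cv2.imwrite('pics/m1.png',np.hstack([c(a,245,235),c(b,145,190)]))
s=robot.read_state();print(s['q'],s['opening'],s['gripper_force'],s['tool_pos'],s['force'],s['wrist_torque'])
E
```

```text
[ 3.68860098e-01  2.92420731e-02  1.80523188e+00  4.10311721e-05
  1.30564002e+00 -8.09168540e-01] 0.03663578501326552 0.0 [0.47548326 0.2387073  0.10588043] [-0.09788058 -0.84757145  0.43203526] [ 0.07311098 -0.13500525  0.03890821]
```

View pics/m1.png

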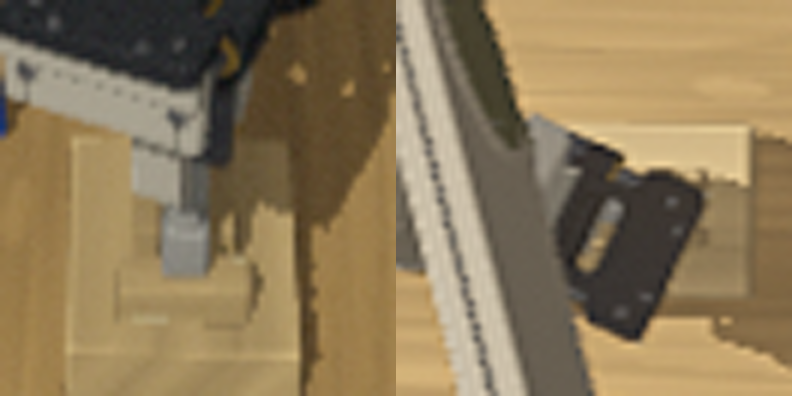

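The gripper surrounds the key, with the housing visible just below the fingertips at about (185,245) in the left panel. The fingers are still closing, so I let them finish.

>>> apply_moves(steps=[0,0,0,0,0,0,0,0,0,0,0,0,0,0,0,0,0,0,0,0,0,0,0,0,0,0,0,0,0,0,0,0,0,0,0,0,0,0,0,0,0,0,0,0,0,0,0,0,0,0,0,0,0,0,0,0], grip_force=50)

```text
t: 6.07
tool_pos: [0.475, 0.2385, 0.1049]
orientation: [0.613, 3.081, 0.0]
force: [1.2, 0.5, -2.2]
opening: 0.0086
gripper_force: 50.0
```

```bash
python3 - <<'E'
from fit import *
s=robot.read_state();print(s['opening'],s['gripper_force'],s['tool_pos'],s['orientation'],s['force'],s['wrist_torque'])
E
```

```text
0.008630308931442265 49.98350143432617 [0.47503906 0.23849004 0.1048942 ] [6.12830747e-01 3.08105679e+00 5.98268653e-05] [ 1.23514168  0.52976711 -2.20945484] [ 0.07845579 -0.51743167  0.08843162]
```

>>> apply_moves(steps=[0,0,-0.3,0,0,0,0,0,0,-0.6,0,0,0,0,0,0,-0.8,0,0,0,0,0,0,-0.8,0,0,0,0,0,0,-0.8,0,0,0,0,0,0,-0.8,0,0,0,0,0,0,-0.8,0,0,0,0,0,0,-0.7,0,0,0,0,0,0,0,0,0,0,0])

```text
t: 6.82
tool_pos: [0.4765, 0.2392, 0.2789]
orientation: [0.612, 3.075, 0.006]
force: [0.3, 0.9, -0.1]
opening: 0.0087
gripper_force: 50.0
```

```bash
cat > tgt.py <<'E'
from plan import *
from fit import stub_T
BL=[.566,-.240,-.035]
Rg=Rot.from_rotvec([.6128,3.0811,0]).as_matrix(); CY=-.005   # at the grasp
RCT=Rot.from_euler('z',CY).as_matrix().T@Rg                  # tool in clamp
PCT=np.array([0,.038,.0429])
def goal(x,y=0,z=0,bl=BL):
    R,o=stub_T(bl); return o+R@(np.array([x,y,z])/1000+PCT), R@RCT
def where(bl=BL):
    p,Rt=cur(); R,o=stub_T(bl); Rc=R.T@Rt@RCT.T; return (R.T@(p-o)-Rc@PCT)*1000, Rot.from_matrix(Rc).as_rotvec()
E
python3 - <<'E'
from tgt import *
plan.w=None
s=robot.read_state();print(s['opening'],s['gripper_force'],s['force'],s['wrist_torque'],s['q'].round(3))
p,R=goal(140,.8); print(p); plan(p,R,24,f=0)
E
```

```text
0.008682943629164637 49.99142110347748 [ 0.34305462  0.90677011 -0.11953829] [ 0.05283373 -0.23264272 -0.00645302] [ 0.369 -0.076  1.59   0.     1.621 -0.809]
[ 0.68735904 -0.20542552  0.23044232]
[-0.51, -0.46, 0.07, -0.09, -0.22, 0.01, 0, -0.5, -0.46, 0.07, -0.08, -0.23, 0.01, 0, -0.51, -0.46, 0.09, -0.09, -0.22, 0.01, 0, -0.5, -0.46, 0.09, -0.09, -0.23, 0.01, 0, -0.5, -0.46, 0.09, -0.08, -0.22, 0.02, 0, -0.5, -0.46, 0.11, -0.09, -0.23, 0.01, 0, -0.5, -0.46, 0.11, -0.09, -0.22, 0.01, 0, -0.49, -0.46, 0.12, -0.08, -0.23, 0.01, 0, -0.49, -0.46, 0.13, -0.09, -0.22, 0.01, 0, -0.49, -0.46, 0.14, -0.08, -0.22, 0.01, 0, -0.49, -0.46, 0.14, -0.09, -0.23, 0.01, 0, -0.48, -0.47, 0.15, -0.09, -0.22, 0.01, 0]
[-0.48, -0.46, 0.16, -0.08, -0.23, 0.02, 0, -0.48, -0.46, 0.16, -0.09, -0.22, 0.01, 0, -0.48, -0.47, 0.18, -0.09, -0.23, 0.01, 0, -0.47, -0.47, 0.17, -0.08, -0.22, 0.01, 0, -0.46, -0.47, 0.19, -0.09, -0.22, 0.01, 0, -0.47, -0.47, 0.19, -0.09, -0.23, 0.01, 0, -0.46, -0.47, 0.2, -0.08, -0.22, 0.01, 0, -0.45, -0.47, 0.2, -0.09, -0.23, 0.01, 0, -0.45, -0.47, 0.21, -0.09, -0.22, 0.01, 0, -0.45, -0.48, 0.22, -0.08, -0.23, 0.02, 0, -0.44, -0.47, 0.23, -0.09, -0.22, 0.01, 0, -0.44, -0.48, 0.22, -0.08, -0.23, 0.01, 0]
end [ 0.6873 -0.2055  0.2306] [0.532 2.48  0.14 ]
```

>>> apply_moves(steps=[-0.51,-0.46,0.07,-0.09,-0.22,0.01,0,-0.5,-0.46,0.07,-0.08,-0.23,0.01,0,-0.51,-0.46,0.09,-0.09,-0.22,0.01,0,-0.5,-0.46,0.09,-0.09,-0.23,0.01,0,-0.5,-0.46,0.09,-0.08,-0.22,0.02,0,-0.5,-0.46,0.11,-0.09,-0.23,0.01,0,-0.5,-0.46,0.11,-0.09,-0.22,0.01,0,-0.49,-0.46,0.12,-0.08,-0.23,0.01,0,-0.49,-0.46,0.13,-0.09,-0.22,0.01,0,-0.49,-0.46,0.14,-0.08,-0.22,0.01,0,-0.49,-0.46,0.14,-0.09,-0.23,0.01,0,-0.48,-0.47,0.15,-0.09,-0.22,0.01,0])

```text
t: 7.82
tool_pos: [0.5795, 0.0152, 0.2472]
orientation: [0.574, 2.786, 0.074]
force: [0.9, 0.4, -2.4]
opening: 0.0087
gripper_force: 50.0
```

>>> apply_moves(steps=[-0.48,-0.46,0.16,-0.08,-0.23,0.02,0,-0.48,-0.46,0.16,-0.09,-0.22,0.01,0,-0.48,-0.47,0.18,-0.09,-0.23,0.01,0,-0.47,-0.47,0.17,-0.08,-0.22,0.01,0,-0.46,-0.47,0.19,-0.09,-0.22,0.01,0,-0.47,-0.47,0.19,-0.09,-0.23,0.01,0,-0.46,-0.47,0.2,-0.08,-0.22,0.01,0,-0.45,-0.47,0.2,-0.09,-0.23,0.01,0,-0.45,-0.47,0.21,-0.09,-0.22,0.01,0,-0.45,-0.48,0.22,-0.08,-0.23,0.02,0,-0.44,-0.47,0.23,-0.09,-0.22,0.01,0,-0.44,-0.48,0.22,-0.08,-0.23,0.01,0])

```text
t: 8.82
tool_pos: [0.6847, -0.2068, 0.2225]
orientation: [0.533, 2.487, 0.136]
force: [0.8, 0.9, -2.0]
opening: 0.0085
gripper_force: 50.0
```

```bash
python3 - <<'E'
from tgt import *
from fit import *
s=robot.read_state();print(s['opening'],s['force'],s['wrist_torque'],s['q'].round(3)); print(where())
a=snap('side','s2.png');b=snap('top','t2.png')
R,o=stub_T(BL); w,rv=where(); Rc=R@Rot.from_rotvec(rv).as_matrix(); oc=o+R@w/1000
f=lambda *q:np.vstack([ring(*k) for k in q])@Rc.T+oc
P=stub_parts(BL,0)+[f((-8,32)),f((8,32)),box((.018,.014,.026),(0,.038,0))@Rc.T+oc]
B={'side':(196,112,52,50),'top':(314,130,52,50)}
cv2.imwrite('pics/m2.png',np.vstack([np.hstack([cv2.resize(show(i,c,q,B[c]),(360,300)) for c,i in(('side',a),('top',b))]) for q in(P,[])]))
E
```

```text
0.008457929289600014 [ 0.79081563  0.86440948 -2.02630504] [ 0.08058668  0.31398786 -0.03230145] [-0.499 -0.074  1.812  0.333  0.879 -1.792]
(array([133.01509581,  -0.7712263 ,  -4.92437003]), array([-0.00232411,  0.00783864,  0.00084243]))
```

View pics/m2.png

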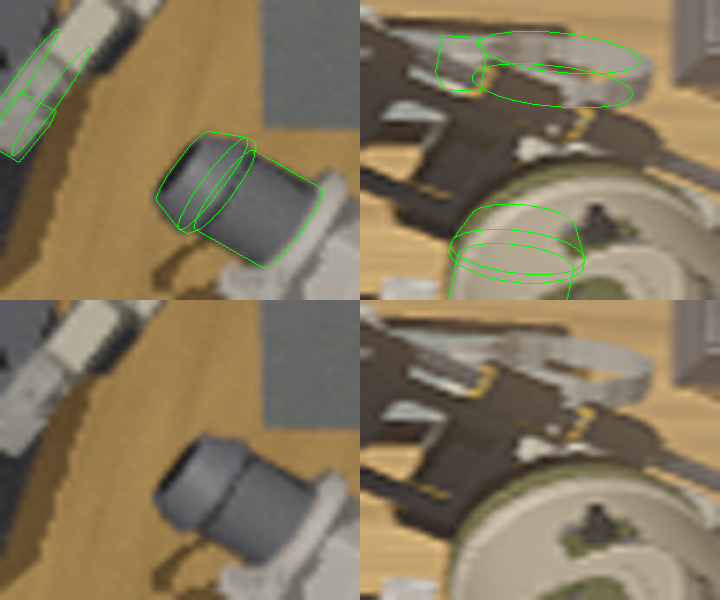

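The band is held ahead of the stub, band ring at about (560,70) in the top panel and housing at (25,120) in the side panel. It matches the projected model within about a pixel. Next I let the arm settle and check for steady error.

>>> apply_moves(steps=[0,0,0,0,0,0,0,0,0,0,0,0,0,0,0,0,0,0,0,0,0])

```text
t: 9.17
tool_pos: [0.6852, -0.2054, 0.2243]
orientation: [0.532, 2.487, 0.135]
force: [0.0, 0.3, -2.2]
opening: 0.0087
gripper_force: 50.0
```

```bash
cat > st.py <<'E'
from tgt import *
np.set_printoptions(precision=3,suppress=True)
s=robot.read_state();R,o=stub_T(BL);w,rv=where()
print('open',s['opening'],'t',s['t'],'q',s['q'],'\nF stub',R.T@s['force'],'M stub',R.T@s['wrist_torque'],'\nclamp',w,rv)
E
python3 st.py; python3 - <<'E'
from tgt import *
p,R=goal(66,.8); plan(p,R,6,f=0)
E
```

```text
open 0.008667101093090693 t 9.1667 q [-0.496 -0.076  1.811  0.331  0.88  -1.789] 
F stub [-1.244  0.285 -1.78 ] M stub [ 0.036  0.414 -0.045] 
clamp [134.497   0.691  -3.669] [-0.002  0.007  0.002]
[0.35, -0.14, -0.02, -0.01, -0.01, 0, 0, 0.36, -0.15, -0.02, -0.01, -0.01, 0.01, 0, 0.35, -0.14, -0.02, 0, -0.01, 0, 0, 0.36, -0.15, -0.02, -0.01, -0.01, 0, 0, 0.35, -0.14, -0.02, -0.01, -0.01, 0.01, 0, 0.35, -0.14, -0.02, -0.01, 0, 0, 0]
end [ 0.6268 -0.2032  0.1881] [0.532 2.48  0.141]
```

>>> apply_moves(steps=[0.35,-0.14,-0.02,-0.01,-0.01,0,0,0.36,-0.15,-0.02,-0.01,-0.01,0.01,0,0.35,-0.14,-0.02,0,-0.01,0,0,0.36,-0.15,-0.02,-0.01,-0.01,0,0,0.35,-0.14,-0.02,-0.01,-0.01,0.01,0,0.35,-0.14,-0.02,-0.01,0,0,0,0,0,0,0,0,0,0,0,0,0,0,0,0,0,0,0,0,0,0,0,0,0,0,0,0,0,0,0])

```text
t: 10.0
tool_pos: [0.6279, -0.2041, 0.1894]
orientation: [0.532, 2.478, 0.14]
force: [-0.4, -1.1, -1.5]
opening: 0.0089
gripper_force: 50.0
```

```bash
cat > im.py <<'E'
import sys
from tgt import *
from fit import *
n=sys.argv[1]
a=snap('side',f's{n}.png');b=snap('top',f't{n}.png')
R,o=stub_T(BL); w,rv=where(); Rc=R@Rot.from_rotvec(rv).as_matrix(); oc=o+R@w/1000
f=lambda *q:np.vstack([ring(*k) for k in q])@Rc.T+oc
P=stub_parts(BL,0)+[f((-8,32)),f((8,32)),box((.018,.014,.026),(0,.038,0))@Rc.T+oc]
B={'side':(206,118,42,40),'top':(314,145,42,40)}
cv2.imwrite(f'pics/m{n}.png',np.vstack([np.hstack([cv2.resize(show(i,c,q,B[c]),(360,300)) for c,i in(('side',a),('top',b))]) for q in(P,[])]))
E
python3 st.py; python3 im.py 3
```

```text
open 0.008916887576935794 t 10.0 q [-0.558 -0.201  1.994  0.395  0.842 -1.895] 
F stub [-1.117 -1.138 -0.998] M stub [0.053 0.345 0.006] 
clamp [67.806  0.013  0.472] [-0.001 -0.002  0.   ]
```

View pics/m3.png

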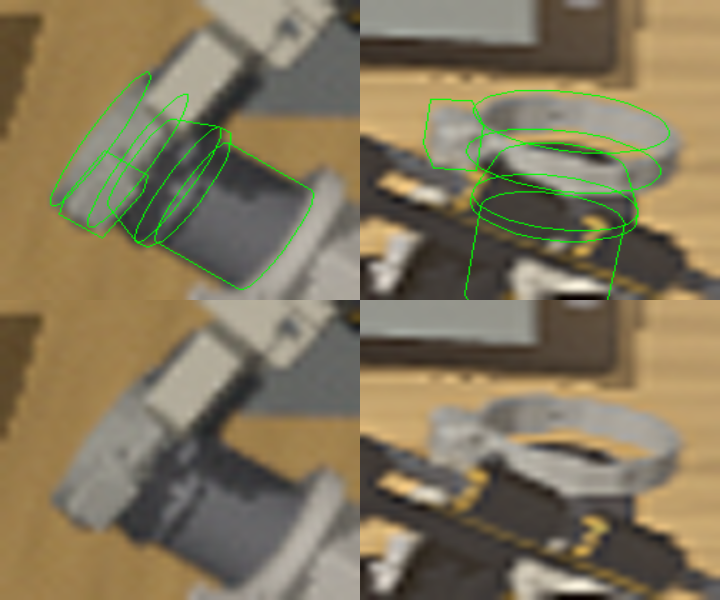

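```bash
cat > go.py <<'E'
import sys
from tgt import *
x,y,z,n=map(float,sys.argv[1:5]); plan.w=None
p,R=goal(x,y,z); plan(p,R,int(n),f=0)
E
python3 go.py 44 .6 0 8
```

```text
[0.09, -0.03, 0, 0, 0, 0, 0, 0.09, -0.04, 0, 0, 0, 0, 0, 0.09, -0.03, 0, 0, 0, 0, 0, 0.09, -0.04, 0, 0, 0.01, 0, 0, 0.1, -0.03, 0.01, 0, 0, 0, 0, 0.09, -0.04, 0, 0, 0, 0, 0, 0.09, -0.03, 0, 0, 0, 0, 0, 0.09, -0.04, 0, 0, 0, 0, 0]
end [ 0.6087 -0.203   0.1753] [0.532 2.48  0.14 ]
```

>>> apply_moves(steps=[0.09,-0.03,0,0,0,0,0,0.09,-0.04,0,0,0,0,0,0.09,-0.03,0,0,0,0,0,0.09,-0.04,0,0,0.01,0,0,0.1,-0.03,0.01,0,0,0,0,0.09,-0.04,0,0,0,0,0,0.09,-0.03,0,0,0,0,0,0.09,-0.04,0,0,0,0,0,0,0,0,0,0,0,0,0,0,0,0,0,0,0])

```text
t: 10.93
tool_pos: [0.6078, -0.203, 0.1743]
orientation: [0.533, 2.481, 0.141]
force: [-0.4, -0.4, -2.5]
opening: 0.0087
gripper_force: 50.0
```

```bash
python3 st.py; python3 go.py 20 .6 0 8
```

```text
open 0.008659311331034331 t 10.9333 q [-0.58  -0.24   2.053  0.413  0.833 -1.931] 
F stub [-1.742 -0.401 -1.81 ] M stub [ 0.143  0.494 -0.058] 
clamp [42.569  0.461 -0.343] [ 0.     0.001 -0.001]
[0.09, -0.04, 0, 0, 0, 0, 0, 0.08, -0.03, 0, 0, 0, 0, 0, 0.09, -0.04, 0, 0, 0, 0, 0, 0.09, -0.03, -0.01, 0, 0, 0, 0, 0.09, -0.04, 0, 0, 0, 0, 0, 0.08, -0.03, 0, 0, -0.01, -0.01, 0, 0.09, -0.04, 0, 0, 0, 0, 0, 0.09, -0.03, 0, 0, 0, 0, 0]
end [ 0.5891 -0.2022  0.1616] [0.532 2.48  0.14 ]
```

Free of contact so far. I continue down the barrel.

>>> apply_moves(steps=[0.09,-0.04,0,0,0,0,0,0.08,-0.03,0,0,0,0,0,0.09,-0.04,0,0,0,0,0,0.09,-0.03,-0.01,0,0,0,0,0.09,-0.04,0,0,0,0,0,0.08,-0.03,0,0,-0.01,-0.01,0,0.09,-0.04,0,0,0,0,0,0.09,-0.03,0,0,0,0,0,0,0,0,0,0,0,0,0,0,0,0,0,0,0])

```text
t: 11.77
tool_pos: [0.5892, -0.2022, 0.1616]
orientation: [0.532, 2.48, 0.14]
force: [-0.1, 0.8, -1.6]
opening: 0.0086
gripper_force: 50.0
```

```bash
python3 st.py; python3 go.py 7 .6 0 8
```

```text
open 0.0086267070566021 t 11.7667 q [-0.603 -0.279  2.11   0.433  0.825 -1.969] 
F stub [-0.995  0.796 -1.205] M stub [ 0.047  0.351 -0.055] 
clamp [20.075  0.548  0.016] [-0. -0.  0.]
[0.05, -0.02, 0, 0, 0, 0, 0, 0.05, -0.02, 0, 0, 0, 0, 0, 0.05, -0.02, 0, 0, 0, 0, 0, 0.05, -0.02, 0, 0, 0, 0, 0, 0.05, -0.02, 0, 0, 0, 0, 0, 0.05, -0.02, 0, 0, 0, 0, 0, 0.05, -0.02, 0, 0, 0, 0, 0, 0.05, -0.02, 0, 0, 0, 0, 0]
end [ 0.5786 -0.2018  0.1542] [0.532 2.48  0.14 ]
```

>>> apply_moves(steps=[0.05,-0.02,0,0,0,0,0,0.05,-0.02,0,0,0,0,0,0.05,-0.02,0,0,0,0,0,0.05,-0.02,0,0,0,0,0,0.05,-0.02,0,0,0,0,0,0.05,-0.02,0,0,0,0,0,0.05,-0.02,0,0,0,0,0,0.05,-0.02,0,0,0,0,0,0,0,0,0,0,0,0,0,0,0,0,0,0,0])

```text
t: 12.6
tool_pos: [0.5804, -0.2021, 0.1566]
orientation: [0.531, 2.475, 0.139]
force: [7.8, 0.6, -0.0]
opening: 0.0088
gripper_force: 50.0
```

```bash
python3 st.py; python3 go.py 4 .6 0 2
```

```text
open 0.00882978112450544 t 12.6 q [-0.616 -0.301  2.14   0.447  0.82  -1.992] 
F stub [ 6.381  0.888 -4.518] M stub [ 0.33  -1.208  0.044] 
clamp [10.178  0.302  0.912] [-0.001 -0.005  0.001]
[0.09, -0.03, 0.01, 0, 0.02, 0, 0, 0.1, -0.04, 0.02, 0, 0.03, 0.01, 0]
end [ 0.576  -0.2018  0.1523] [0.532 2.48  0.141]
```

>>> apply_moves(steps=[0.05,-0.02,0,0,0,0,0,0.05,-0.02,0,0,0,0,0,0,0,0,0,0,0,0,0,0,0,0,0,0,0])

```text
t: 12.93
tool_pos: [0.579, -0.2022, 0.1565]
orientation: [0.53, 2.472, 0.139]
force: [11.7, 2.2, 2.7]
opening: 0.0086
gripper_force: 50.0
```

```bash
python3 st.py; python3 im.py 4
```

```text
open 0.008627637059300858 t 12.9333 q [-0.619 -0.307  2.146  0.451  0.818 -1.997] 
F stub [11.101  2.575 -4.472] M stub [ 0.724 -2.247  0.001] 
clamp [9.2   0.129 1.688] [-0.002 -0.008  0.001]
```

View pics/m4.png

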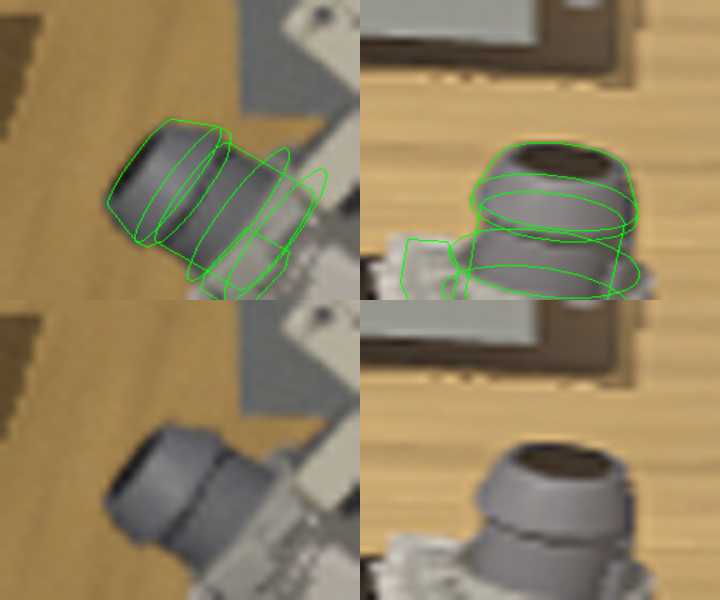

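The band stands against the flange: in the side panel the housing sits on the flange edge at about (240,540), and about 11 N of axial push is felt. I start turning clockwise with a firmer grip.

>>> apply_moves(steps=[-0.03,0.01,0,0,0,0,0,0,0,0,0,0,0,0,0,0,0,0,0,0.5,0,0,0,0,0,0,0.8,0,0,0,0,0,0,0.8,0,0,0,0,0,0,0.8,0,0,0,0,0,0,0.8,0], grip_force=60)

```text
t: 13.62
tool_pos: [0.5797, -0.2021, 0.1569]
orientation: [1.009, 2.341, 0.294]
force: [11.1, 4.1, 1.7]
opening: 0.0089
gripper_force: 60.0
```

```bash
cat > tq.py <<'E'
from tgt import *
np.set_printoptions(precision=3,suppress=True)
s=robot.read_state();R,o=stub_T(BL);p,Rt=cur()
rel=R.T@Rt@RCT.T   # rotation of key vs the clamp-as-grasped
rv=Rot.from_matrix(rel).as_rotvec()
print('t',s['t'],'open',s['opening'],'q6',s['q'][5],'F stub',R.T@s['force'],'M stub',R.T@s['wrist_torque'],'turn',rv,'tcp-expected mm',(R.T@(p-o)-PCT)*1000,'Mtool',Rt.T@s['wrist_torque'])
E
python3 tq.py
```

```text
t 13.6167 open 0.008864664521739625 q6 -1.6044883944702397 F stub [ 9.968  4.506 -4.895] M stub [ 0.836 -2.081  0.231] turn [-0.    -0.008 -0.39 ] tcp-expected mm [9.627 0.371 1.523] Mtool [-2.058 -0.895 -0.221]
```

>>> apply_moves(steps=[0,0,0,0,0,0.9,0,0,0,0,0,0,0.9,0,0,0,0,0,0,0.9,0,0,0,0,0,0,0.9,0,0,0,0,0,0,0.9,0,0,0,0,0,0,0.9,0,0,0,0,0,0,0.9,0,0,0,0,0,0,0.9,0,0,0,0,0,0,0.9,0,0,0,0,0,0,0.9,0])

```text
t: 14.45
tool_pos: [0.5808, -0.2042, 0.1578]
orientation: [2.043, 1.693, 0.631]
force: [30.4, -10.4, -9.8]
opening: 0.0087
gripper_force: 60.1
```

```bash
python3 tq.py
```

```text
t 14.45 open 0.008654799037226558 q6 -0.6616557387214552 F stub [ 19.577  -9.322 -25.717] M stub [-1.015 -3.812  0.41 ] turn [ 0.002 -0.013 -1.333] tcp-expected mm [11.033 -1.715  1.576] Mtool [-3.922 -0.428 -0.399]
```

>>> apply_moves(steps=[0,0,0,0,0,0,0,0,0,0,0,0,0,0,0,0,0,0,0,0,0])

```text
t: 14.7
tool_pos: [0.5809, -0.2043, 0.1578]
orientation: [2.039, 1.696, 0.63]
force: [30.1, -8.3, -9.6]
opening: 0.0084
gripper_force: 60.0
```

```bash
python3 tq.py; python3 im.py 5
```

```text
t 14.7 open 0.008420295600260566 q6 -0.6659245092310835 F stub [ 19.313  -7.284 -25.295] M stub [-0.838 -3.805  0.124] turn [ 0.003 -0.013 -1.33 ] tcp-expected mm [11.192 -1.824  1.553] Mtool [-3.887 -0.272 -0.111]
```

View pics/m5.png

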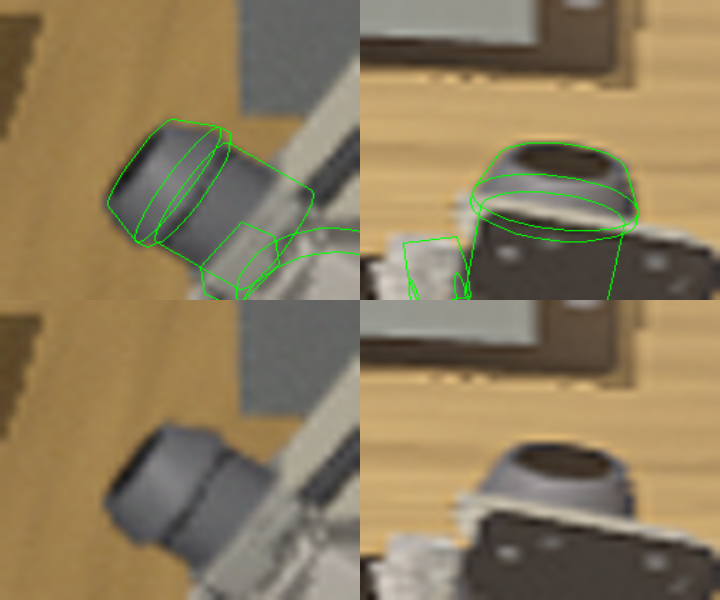

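```bash
cat > sh.py <<'E'
import sys
from tgt import *
R,o=stub_T(BL);p,Rt=cur(); print((Rt.T@R@np.array([float(v) for v in sys.argv[1:4]])/30).round(3))
E
python3 sh.py 4 -1.5 0
```

```text
[-0.03   0.139  0.002]
```

>>> apply_moves(steps=[-0.01,0.05,0,0,0,0,0,-0.01,0.05,0,0,0,0,0,-0.01,0.04,0,0,0,0,0,0,0,0,0,0,0,0,0,0,0,0,0,0,0])

```text
t: 15.22
tool_pos: [0.5819, -0.2047, 0.1576]
orientation: [2.043, 1.702, 0.628]
force: [12.2, -3.6, -3.0]
opening: 0.0088
gripper_force: 60.0
```

```bash
python3 tq.py
```

```text
t 15.2167 open 0.008780724020341637 q6 -0.6628689505565765 F stub [ 8.355 -3.147 -9.528] M stub [-0.44  -1.297  0.148] turn [ 0.001 -0.007 -1.329] tcp-expected mm [11.904 -2.129  0.801] Mtool [-1.348 -0.246 -0.147]
```

```bash
python3 sh.py 2.4 -.6 0
```

```text
[-0.008  0.082  0.   ]
```

>>> apply_moves(steps=[-0.01,0.04,0,0,0,0,0,0,0.04,0,0,0,0,0,0,0,0,0,0,0.5,0,0,0,0,0,0,0.5,0,0,0,0,0,0,0.5,0,0,0,0,0,0,0.5,0,0,0,0,0,0,0.5,0,0,0,0,0,0,0.5,0])

```text
t: 15.88
tool_pos: [0.5831, -0.2053, 0.158]
orientation: [2.335, 1.387, 0.723]
force: [11.2, -6.0, -6.3]
opening: 0.0086
gripper_force: 60.0
```

```bash
python3 tq.py
```

```text
t 15.8833 open 0.008600745933456515 q6 -0.3438094915951167 F stub [  5.764  -5.594 -11.682] M stub [-0.951 -1.001  0.273] turn [ 0.001 -0.005 -1.646] tcp-expected mm [13.076 -2.742  0.431] Mtool [-1.32  -0.403 -0.274]
```

```bash
python3 sh.py 1.2 -1.2 -1.5
```

```text
[-0.018  0.053  0.05 ]
```

>>> apply_moves(steps=[-0.01,0.03,0.03,0,0,0,0,-0.01,0.02,0.02,0,0,0,0,0,0,0,0,0,0.3,0,0,0,0,0,0,0.3,0,0,0,0,0,0,0.3,0,0,0,0,0,0,0.3,0,0,0,0,0,0,0.3,0,0,0,0,0,0,0.3,0])

```text
t: 16.55
tool_pos: [0.5846, -0.2063, 0.1575]
orientation: [2.488, 1.18, 0.774]
force: [4.8, -4.2, -1.9]
opening: 0.0086
gripper_force: 60.0
```

```bash
python3 tq.py; python3 sh.py 1 -1 -1
```

```text
t 16.55 open 0.008550408397651869 q6 -0.15853591868626235 F stub [ 2.964 -4.05  -4.347] M stub [-0.708 -0.702  0.212] turn [ 0.001 -0.004 -1.833] tcp-expected mm [14.086 -3.623 -0.903] Mtool [-0.987 -0.138 -0.213]
[-0.006  0.047  0.034]
```

>>> apply_moves(steps=[0,0,0,0,0,0.4,0,0,0,0,0,0,0.4,0,0,0,0,0,0,0.4,0,0,0,0,0,0,0.4,0])

```text
t: 16.88
tool_pos: [0.5848, -0.2067, 0.1577]
orientation: [2.612, 0.979, 0.815]
force: [7.2, -5.7, -2.4]
opening: 0.0085
gripper_force: 60.0
```

```bash
python3 tq.py; python3 sh.py 1 -1 -1
```

```text
t 16.8833 open 0.00851591719591901 q6 0.0094944553371469 F stub [ 4.688 -5.428 -6.231] M stub [-1.066 -0.807  0.261] turn [ 0.002 -0.005 -2.001] tcp-expected mm [14.341 -4.064 -0.826] Mtool [-1.33  -0.139 -0.263]
[0.001 0.047 0.034]
```

>>> apply_moves(steps=[0,0.03,0.02,0,0,0.4,0,0,0,0,0,0,0.4,0,0,0,0,0,0,0.4,0,0,0,0,0,0,0.4,0])

```text
t: 17.22
tool_pos: [0.5856, -0.2073, 0.1575]
orientation: [2.722, 0.768, 0.853]
force: [5.2, -5.3, -1.2]
opening: 0.0085
gripper_force: 60.0
```

```bash
python3 tq.py; python3 sh.py 1 -1 -1
```

```text
t 17.2167 open 0.008477458358856967 q6 0.1762158419231725 F stub [ 3.766 -5.078 -4.047] M stub [-0.977 -0.699  0.218] turn [ 0.002 -0.005 -2.168] tcp-expected mm [14.91  -4.669 -1.402] Mtool [-1.201  0.043 -0.219]
[0.009 0.046 0.034]
```

>>> apply_moves(steps=[0,0.02,0,0,0,0.4,0,0,0,0,0,0,0.4,0,0,0,0,0,0,0.4,0,0,0,0,0,0,0.4,0])

```text
t: 17.55
tool_pos: [0.5858, -0.2079, 0.1577]
orientation: [2.817, 0.545, 0.886]
force: [5.4, -5.5, -2.0]
opening: 0.0085
gripper_force: 60.0
```

```bash
python3 tq.py; python3 sh.py 1 -1 0
```

```text
t 17.55 open 0.008518500506440806 q6 0.3430295448677164 F stub [ 3.446 -5.297 -4.845] M stub [-1.006 -0.572  0.317] turn [ 0.003 -0.005 -2.335] tcp-expected mm [15.169 -5.196 -1.39 ] Mtool [-1.151  0.115 -0.319]
[0.017 0.044 0.   ]
```

>>> apply_moves(steps=[0,0,0,0,0,0.3,0,0,0,0,0,0,0.3,0])

```text
t: 17.72
tool_pos: [0.5858, -0.208, 0.1577]
orientation: [2.848, 0.46, 0.897]
force: [4.3, -4.5, -1.1]
opening: 0.0084
gripper_force: 60.1
```

```bash
python3 tq.py
```

```text
t 17.7167 open 0.008428403082365853 q6 0.4053616703544672 F stub [ 2.992 -4.393 -3.484] M stub [-1.109 -0.639  0.388] turn [ 0.003 -0.006 -2.398] tcp-expected mm [15.184 -5.33  -1.386] Mtool [-1.262  0.214 -0.389]
```

>>> apply_moves(steps=[0,0,0,0,0,0.3,0,0,0,0,0,0,0.3,0])

```text
t: 17.88
tool_pos: [0.5858, -0.2082, 0.1578]
orientation: [2.877, 0.372, 0.907]
force: [6.2, -5.7, -1.3]
opening: 0.0087
gripper_force: 60.1
```

```bash
python3 tq.py
```

```text
t 17.8833 open 0.008658650147905629 q6 0.46808830720830147 F stub [ 4.474 -5.464 -4.7  ] M stub [-1.27  -0.645  0.375] turn [ 0.003 -0.006 -2.46 ] tcp-expected mm [15.235 -5.538 -1.356] Mtool [-1.402  0.252 -0.377]
```

>>> apply_moves(steps=[0,0,0,0,0,0.3,0,0,0,0,0,0,0.3,0])

```text
t: 18.05
tool_pos: [0.5858, -0.2083, 0.1578]
orientation: [2.903, 0.283, 0.917]
force: [5.9, -6.9, -1.9]
opening: 0.0088
gripper_force: 60.1
```

```bash
python3 tq.py
```

```text
t 18.05 open 0.008776414521118587 q6 0.5308615167583053 F stub [ 3.949 -6.673 -5.122] M stub [-1.363 -0.611  0.383] turn [ 0.003 -0.006 -2.523] tcp-expected mm [15.274 -5.66  -1.34 ] Mtool [-1.466  0.285 -0.386]
```

>>> apply_moves(steps=[0,0.01,0,0,0,0.3,0,0,0,0,0,0,0.3,0,0,0,0,0,0,0.3,0])

```text
t: 18.3
tool_pos: [0.5858, -0.2086, 0.1578]
orientation: [2.939, 0.147, 0.93]
force: [5.1, -6.8, -2.5]
opening: 0.0083
gripper_force: 60.1
```

```bash
python3 tq.py
```

```text
t 18.3 open 0.008319897491101465 q6 0.6244369914180022 F stub [ 2.983 -6.629 -5.094] M stub [-1.363 -0.58   0.5  ] turn [ 0.003 -0.006 -2.617] tcp-expected mm [15.279 -5.961 -1.35 ] Mtool [-1.428  0.391 -0.502]
```

>>> apply_moves(steps=[0,0,0,0,0,0,0,0,0,0,0,0,0,0,0,0,0,0,0,0,0])

```text
t: 18.55
tool_pos: [0.5858, -0.2087, 0.1579]
orientation: [2.938, 0.15, 0.93]
force: [4.3, -7.4, -3.5]
opening: 0.0086
gripper_force: 60.1
```

```bash
python3 tq.py
```

```text
t 18.55 open 0.008590801454046535 q6 0.6229700057501849 F stub [ 1.745 -7.239 -5.498] M stub [-1.351 -0.519  0.379] turn [ 0.004 -0.007 -2.616] tcp-expected mm [15.331 -6.024 -1.32 ] Mtool [-1.409  0.33  -0.382]
```

>>> apply_moves(steps=[0,0,0,0,0,0,50,0,0,0,0,0,0,50,0,0,0,0,0,0,50,0,0,0,0,0,0,50,0,0,0,0,0,0,50,0,0,0,0,0,0,50])

```text
t: 19.05
tool_pos: [0.5848, -0.2066, 0.1561]
orientation: [2.944, 0.15, 0.927]
force: [-0.9, -0.1, 0.2]
opening: 0.0433
gripper_force: 0.0
```

>>> apply_moves(steps=[0,0,-0.2,0,0,0,50,0,0,-0.4,0,0,0,50,0,0,-0.8,0,0,0,50,0,0,-0.9,0,0,0,50,0,0,-0.9,0,0,0,50,0,0,-0.9,0,0,0,50,0,0,-0.9,0,0,0,50,0,0,-0.9,0,0,0,50,0,0,-0.9,0,0,0,50,0,0,-0.9,0,0,0,50,0,0,-0.5,0,0,0,50,0,0,0,0,0,0,50])

```text
t: 20.05
tool_pos: [0.4433, -0.2026, 0.3624]
orientation: [2.936, 0.15, 0.931]
force: [0.1, -0.7, -0.4]
opening: 0.0463
gripper_force: 0.0
```

```bash
python3 tq.py; python3 - <<'E'
from fit import *
from tgt import BL
a=snap('side','s6.png');b=snap('top','t6.png')
R,o=stub_T(BL)
f=lambda *q:np.vstack([ring(*k) for k in q])@R.T+o
P=stub_parts(BL,0)+[f((0,32)),f((16,32)),box((.018,.014,.026),(.008,.038,0))@R.T+o]
B={'side':(212,118,46,44),'top':(304,150,46,44)}
cv2.imwrite('pics/m6.png',np.vstack([np.hstack([cv2.resize(show(i,c,q,B[c]),(314,300)) for c,i in(('side',a),('top',b))]) for q in(P,[])]))
E
```

```text
t 20.05 open 0.046275885973530516 q6 0.6139146118772164 F stub [-0.117 -0.698 -0.384] M stub [-0.012  0.252 -0.059] turn [ 0.005 -0.009 -2.615] tcp-expected mm [ 15.805  -4.936 248.062] Mtool [ 0.022 -0.251  0.058]
```

View pics/m6.png

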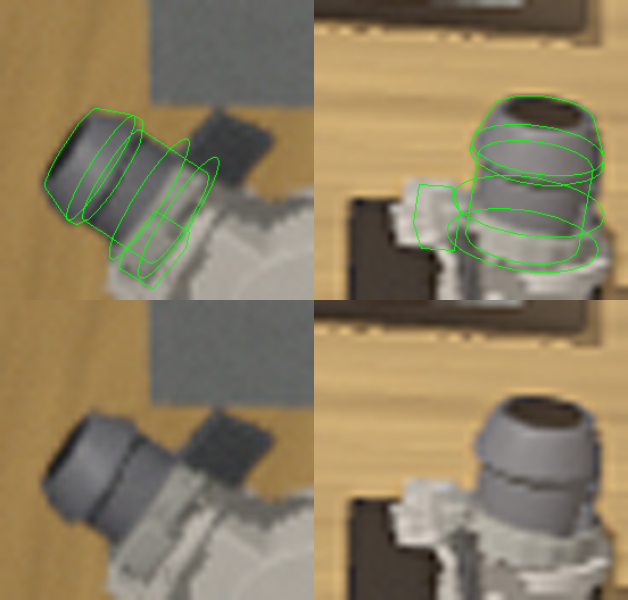

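```bash
python3 - <<'E'
from fit import *
from tgt import BL
R,o=stub_T(BL)
for s,t in(((245,139.3),(325.4,188)),):
    p,e=tri(s,t);print((R.T@(p-o)*1000).round(1),e)
print(proj('side',o+R@[.008,.038,.062]),proj('top',o+R@[.008,.038,.062]),proj('side',o+R@[.008,.033,.062]))
a=cv2.imread('pics/s6.png');b=cv2.imread('pics/t6.png')
c=lambda im,x,y,w,h:cv2.resize(im[y:y+h,x:x+w],(w*10,h*10),interpolation=cv2.INTER_CUBIC)
cv2.imwrite('pics/m7.png',np.hstack([c(a,220,128,38,44),c(b,310,164,38,44)]))
E
```

```text
[12.2 36.1 59.5] 0.005075850842471496
[[245.73092509 139.61624195]] [[324.5636247 190.6142381]] [[245.88611232 138.82022549]]
```

View pics/m7.png

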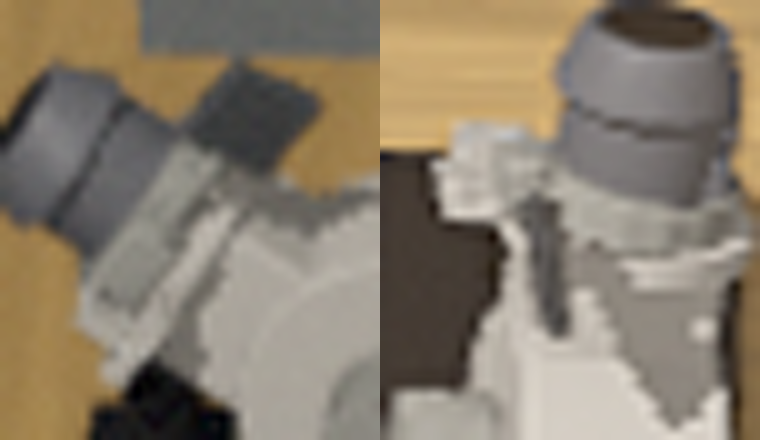

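The band sits flush at the flange with the housing over the ledge. The key is up at (245,139) in side, within a pixel of where a home clamp predicts. The gripper is clear, so I hand in.

```bash
python3 -c "
from plant import robot
print(robot.close_job())"
```

```text
the job is handed in; nothing more can be done
None
```

I handed the job in at about 20 s: the clamp is home against the flange, key up and housing above the ledge. I turned the key until about 0.50 N m was felt turning and 0.38 held still, just above the 0.25–0.35 guide. The clamp is released, and nothing else was deliberately touched.

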